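Check the float of a spring-backed coupler plate against the dial

TASK

Check the float of the sprung coupler plate: with a fingertip, press down the round button on the plate's free corner until the dial needle points at the black tab clipped to the dial's rim, without running past the tab, and keep it there for at least a second. Then take the finger off so that the plate springs back level, and move clear. Grip and lift nothing, and leave the couplers, the dial and its tab and all the loose parts on the bench alone.

Things in the scene. Friction and masses are not known exactly. Their poses are not given: they have to be found in the camera images.
- button_top (a point): centre of the top face of the round flat press button: dark steel boss, 28 mm dia, 7 mm high, fixed on the free corner of the coupler plate; its top is 85 mm above the bench at rest. x axis level along the plate's diagonal, from the button towards the dial; z up. Pushing back: 3 N to start, about 11 N at 10 mm, 17 N at the hard stop 17 mm down; released, it springs back by itself
- plate (a joint): tilt of the coupler plate, rad: 0 level at rest, grows as the button corner goes down, 0.20 at the stop. Steel square 150 x 150 x 10 mm, top 78 mm above the bench, over a grey cast base 200 mm square. It rocks only about the diagonal across the one with the button, on two ball studs; its middle is 85 mm from the button. A coil spring stands under the button corner
- needle (a joint): dial needle angle, rad: 0 at rest, grows clockwise seen from above as the button goes down, 0.176 rad per mm of button travel, up to 3.0. Black needle, 48 mm from centre to tip, on a white face
- tab (a joint): where the limit tab is set on the dial rim, rad, same zero and sense as the needle: equal values mean that the needle points at the tab's middle. A black clip 26 mm wide that juts 15 mm out from the rim, top 166 mm above the bench, set anew each time between 1.1 and 2.5; it stays where it is set
- dial_centre (a point): centre of the dial face (round gauge 130 mm across, face up, 150 mm above the bench, rim top 156 mm). It stands over the corner opposite the button, 170 mm from it; x axis away from the button. The needle rests square to this axis and sweeps the half of the face away from the button. A 16 mm column stands 98 mm beyond the centre, to 154 mm above the bench
- needle_tip (a point): tip of the dial needle, 48 mm from the dial's centre; x axis points along the needle, outwards
- tab_mark (a point): point in the middle of the limit tab's direction, 48 mm from the dial's centre, where the needle tip is when it points at the tab's middle; x axis points outwards, z up
- button: the same press button as a part; origin at the centre of its underside, 7 mm below its top
- coupler_l: brass female coupler half fixed on the plate, 36 mm dia x 43 mm tall, 36 mm from the plate's middle along the rocking diagonal; origin on the plate's top
- coupler_r: the other brass coupler half, fixed 36 mm to the other side of the middle; same size and origin
- dial: the dial gauge case, fixed; origin under its centre, 122 mm above the bench
- dust_cap: loose bystander: red plastic dust cap, cup 45 dia x 30 high, mouth up (mm); origin at the centre of its underside
- banjo_bolt: loose bystander: zinc-plated banjo bolt standing on its hex head, 24 across flats, 40 high (mm); origin at the centre of its underside
- hex_adapter: loose bystander: yellow steel hex adapter lying down, 56 long x 34 wide x 30 high (mm); origin at the centre of its underside
- coupler_male: loose bystander: brass male coupler half standing on its hex, 35 wide x 58 high (mm); origin at the centre of its underside
- blank_plug: loose bystander: steel blanking plug standing on its hex head, 31 wide x 28 high (mm); origin at the centre of its underside
- seal_ring: loose bystander: black rubber sealing ring lying flat, 38 dia x 5 high (mm); origin at the centre of its underside
- wrench: loose bystander: steel open-ended wrench lying flat, 170 long mm; origin under its middle

How it is judged:
By the outcome, as a careful person would: the job done as asked, in the order asked, and still so for the second after the job is handed in, with the robot touching nothing.
It also fails if it takes over 40 s, if anything falls off the work surface, if the arm or the gripper's body presses on something with over 40 N, if the wrist force passes 120 N, or if a joint passes its speed limit or range.

ROBOT

A 7-joint arm with a two-finger parallel gripper is mounted at the origin on the work surface. World frame = base frame: x ahead of the robot, y to its left, z up, the work surface at z = 0. Lengths are in mm, angles in rad, forces in N, time in s.
With the tool pointing down it reaches from about 425 to 950 mm from the base axis. Payload 4.7 kg.
Tool frame: the origin (TCP) lies at the very end of the fingers, on their centre line; the grasp point (between the pads) lies arm.grip_point_offset behind it (arm.grip_point_offset is the distance from the TCP to the grasp point, in mm); z points along the fingers, y is the line along which they close (so a half turn about z gives the same grasp; the last joint's range is limited). The gripper opens to 87 mm and grips with 3 to 60 N. Pads are 19 mm wide; open, the fingers measure 117 mm over their backs; the gripper's body (75 mm by 190 mm) begins 51 mm behind the grasp point.
Start: joints at [-1.35, 0.469, -0.049, 1.532, 0.024, 1.141, -0.082], TCP at [166.824, 654.079, 222.573] pointing down, gripper open.
Joint ranges: [-2.59, 2.59], [-0.33, 1.99], [-1.39, 1.29], [0.1, 2.45], [-1.04, 4.18], [0.21, 1.99], [-2.66, 2.66]. Speed limits (rad/s): [2.57, 2.57, 3.14, 3.14, 3.14, 3.14, 3.14].

INTERFACE

Orientations are given as a 3x3 rotation matrix whose columns are the frame's x, y, z axes.
In Python, from workcell import arm gives the robot as it stands.
- The arm moves only by the tool step_arm, never from a script. Its argument "rows" is a list of rows, each a list of 3 entries, a list of its own where there are three numbers: the shift along the world's x, y, z normalised to -1 to 1, where 1 is 0.25 m, then the turn, a rotation vector about the world's x, y, z normalised to -1 to 1, where 1 is 360 degrees, then the finger opening in mm, from 0 to 87. A call has 1 to 5 rows; each row is the pose to reach, as a shift and turn from the pose commanded when the call began, turning the shorter way round; what a row does not reach only later rows make up. A row lasts 1/10 s, in which the tool goes at most 50 mm and 8.59 degrees, less where a joint would pass 70% of its speed; a pose out of reach is approached as far as the arm can. A call with a number of a shift or a turn outside -1 to 1 is refused whole. A call with a gripper value outside its range is refused whole. The fingers move at their own pace and stop on an object; the grip force is fixed at half the most. Time passes only in rows, so rows that repeat a pose let the fingers close. It gives the time, the measured TCP pose, the force, the opening and the grip force at its end, in the units of the state.
- arm.get_obs(): the state, without advancing time (a new reading comes with each control period).
- arm.capture(name): name is "side" or "top"; returns the picture (420x560x3 uint8, red, green, blue); there is no depth.
- arm.camera_info(name): a dict with "K" (3x3 intrinsics, pixels), "xyz" and "attitude" of the camera in the world. Camera axes: x right, y up, looking along -z (the intrinsics and any distortion apply to the point x, -y, -z); pixel columns grow to the right and rows downward; lengths in mm; the calibration is good to about 2 mm. A picture is of the moment at which its call begins. camera_info takes no time and is no camera call.
- arm.close_job(): hands the job in; it is judged then, once.
Trained networks look in the newest picture that a camera, given by its name, has taken for a name from the list of things; names that differ only in an ending like _2 or _b are one class to them, and where a whole thing is asked for, a point or a joint stands for the part that bears it (a point fixed in the world has none). Each returns a list of dicts, best first, with "score" (0 to 1); they miss things now and then, are a little off and sometimes report something else, mostly with a low value. They report only what shows in the picture. A call takes as long as a camera call.
- arm.trace(camera, thing): "mask" (420x560 bool, what is visible of it).
- arm.tip_of(camera, thing): "position" ([x, y, z] in mm, in the coordinates of the camera as it stood for that picture, good to about 4 mm: a listed point, or the origin of a listed thing).
The state is a dict: "t": time; "joint_pos": joint angles; "qd": joint speeds; "joint_efforts": joint torques, N m; "position": TCP position; "tool_rot": TCP orientation; "force": force on the tool from outside, world axes, zero at the start; "wrist_torque": the same for the moment, N m; "grip_width": finger opening in mm; "gripper_force": force on a finger pad.
Only numpy, scipy, OpenCV 4.12 (cv2) and the standard library are available. Lean on these libraries where they do the work, as an engineer would, in place of code of your own. Each camera call takes 0.05 s, during which the arm holds its last target. There are 200 camera calls.

## Working session

There is one attempt and no reset: what is moved stays moved. The work goes in short steps, Python scripts to look and compute and a tool call to move; the robot and the scene stay as the last step left them, time stands still between calls to the robot, and variables do not carry over. Pictures are saved under pics/ and viewed, at most 10 in all, crops included, and the job is handed in when it is done.

Besides the shell and the picture viewer there is one more tool, called as name(argument=value, ...), one argument or row to a line, values as JSON. step_arm: Moves the arm, as the interface text tells. Its arguments: {"type":"object","properties":{"rows":{"type":"array","items":{"type":"array"}}},"required":["rows"]}

```bash
mkdir -p pics
cat > h.py <<'E'
import numpy as np, cv2
from workcell import arm
def cam(n):
    i=arm.camera_info(n); return np.array(i["K"],float),np.array(i["xyz"],float),np.array(i["attitude"],float),i
def world(n,p):
    K,t,R,_=cam(n); return R@np.array(p)+t
def proj(n,P):
    K,t,R,_=cam(n); q=R.T@(np.array(P,float)-t); q=np.array([q[0],-q[1],-q[2]]); u=K@q; return u[:2]/u[2]
def ray(n,uv,z):
    K,t,R,_=cam(n); d=np.linalg.inv(K)@[uv[0],uv[1],1]; d=R@np.array([d[0],-d[1],-d[2]]); return t+d*(z-t[2])/d[2]
def snap(n,f=None):
    im=arm.capture(n)
    if f: cv2.imwrite('pics/'+f,cv2.cvtColor(im,cv2.COLOR_RGB2BGR))
    return im
E
python3 - <<'E'
from h import *
o=arm.get_obs();print(o["t"],o["position"],o["tool_rot"],o["grip_width"],arm.grip_point_offset)
for n in("top","side"):
    print(n,arm.camera_info(n)); snap(n,n+'0.png')
    for th in("button_top","dial_centre","needle_tip","tab_mark"):
        for d in arm.tip_of(n,th)[:2]: print(n,th,round(d["score"],2),world(n,d["position"]).round(1),proj(n,world(n,d["position"])).round())
a=cv2.imread('pics/top0.png');b=cv2.imread('pics/side0.png');
E
```

```text
0.0 [166.70714907 653.45853989 221.47422927] [[-9.68973064e-01  2.47166002e-01 -4.10947167e-04]
 [ 2.47166331e-01  9.68971129e-01 -1.93792255e-03]
 [-8.07926280e-05 -1.97936705e-03 -9.99998038e-01]] 86.91047206141643 18.700000000000003
top {'K': array([[418.53640971,   0.        , 281.34725506],
       [  0.        , 418.53640971, 204.29337293],
       [  0.        ,   0.        ,   1.        ]]), 'xyz': array([ 375.63521628,   32.50195735, 1004.23384676]), 'attitude': array([[ 0.01278042,  0.97291104, -0.23082627],
       [-0.99990344,  0.01369481,  0.00235955],
       [ 0.00545675,  0.23077383,  0.97299212]])}
top button_top 0.57 [520.4  35.1  85.2] [279. 236.]
top dial_centre 0.83 [686.3  -6.1 150.8] [299. 156.]
top needle_tip 0.65 [693.6  43.2 148.3] [276. 153.]
top tab_mark 0.65 [729.7 -16.9 154.6] [304. 136.]
top tab_mark 0.35 [593.4 -23.5  78.1] [305. 205.]
side {'K': array([[440.90871573,   0.        , 279.01120798],
       [  0.        , 440.90871573, 210.9242452 ],
       [  0.        ,   0.        ,   1.        ]]), 'xyz': array([ 253.36034149, -435.03851688,  754.98839116]), 'attitude': array([[ 0.85063866,  0.38418916, -0.35890466],
       [-0.52560592,  0.63745117, -0.5633777 ],
       [ 0.01234059,  0.66787326,  0.7441727 ]])}
side button_top 0.7 [687.4  -3.7 150.7] [349. 191.]
side button_top 0.6 [520.4  32.   83.4] [265. 236.]
side dial_centre 0.72 [685.1  -2.6 151.2] [348. 191.]
side dial_centre 0.54 [694.6  40.8 149.8] [338. 176.]
side needle_tip 0.45 [694.8  40.6 146.8] [338. 178.]
side needle_tip 0.42 [614.2  46.1  79.7] [301. 214.]
side tab_mark 0.6 [730.1 -22.1 154.7] [373. 187.]
```

View pics/top0.png

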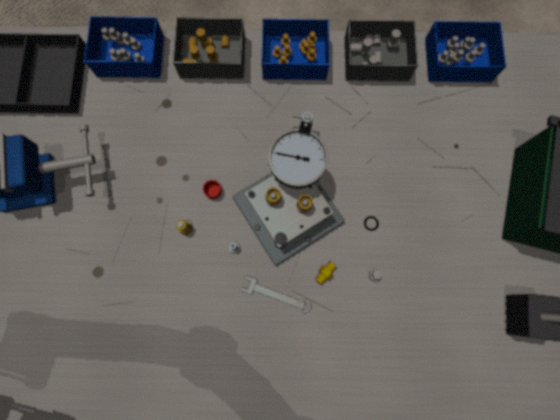

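View pics/side0.png

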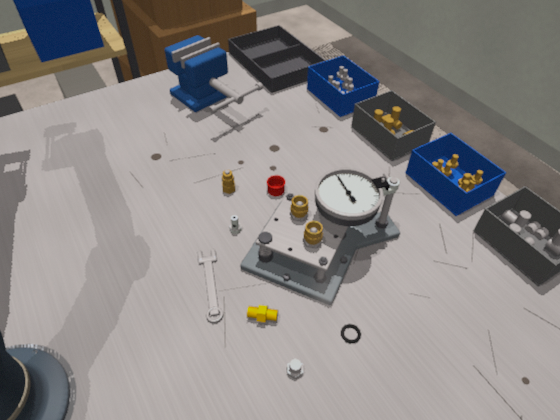

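Run:
```python
import cv2
a=cv2.imread('pics/top0.png')[100:260,220:340];b=cv2.imread('pics/side0.png')[140:270,230:410]
a=cv2.resize(a,None,fx=3.4,fy=3.4,interpolation=cv2.INTER_CUBIC);b=cv2.resize(b,(390,282),interpolation=cv2.INTER_CUBIC)
b=cv2.copyMakeBorder(b,0,a.shape[0]-282,0,0,cv2.BORDER_CONSTANT);cv2.imwrite('pics/crop0.png',cv2.hconcat([a,b]))
```

```text
(no output)
```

View pics/crop0.png

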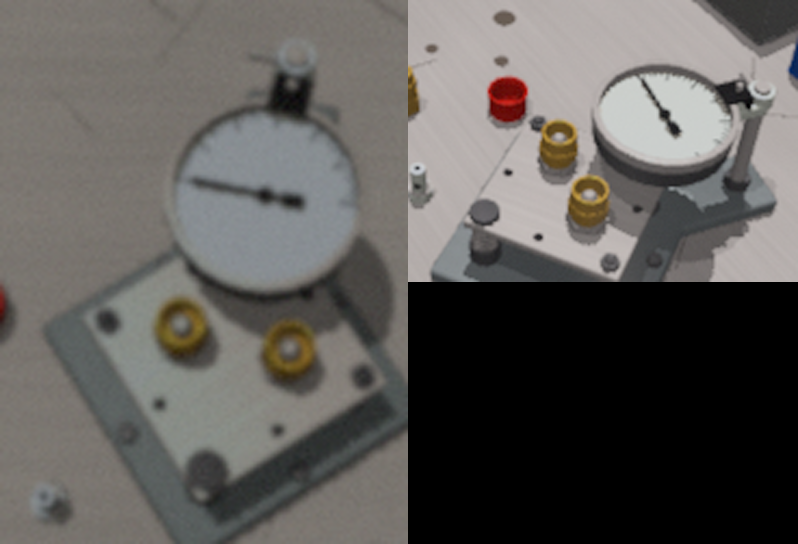

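The top picture shows the button at about (281,238), the dial centre at (298,157), and the needle pointing left. The tab is at about (305,127), nearly in line with the column. The net positions agree: button to dial is 170 mm and the heights match. I'm moving over with the fingers closing.

step_arm(
  rows=[
    [[0.094,-0.165,0],[0,0,0],0],
    [[0.188,-0.33,0],[0,0,0],0],
    [[0.282,-0.495,0],[0,0,0],0],
    [[0.376,-0.66,0],[0,0,0],0],
    [[0.47,-0.826,0],[0,0,0],0],
  ],
)

```text
t: 1.0
position: [285.2, 445.9, 222.8]
tool_rot: [[-0.969, 0.247, 0.0], [0.247, 0.969, 0.001], [-0.0, 0.001, -1.0]]
force: [0.7, 0.5, 0.2]
grip_width: 54.8
gripper_force: 0.0
```

step_arm(
  rows=[
    [[0.094,-0.165,0],[0,0,0],0],
    [[0.188,-0.33,0],[0,0,0],0],
    [[0.282,-0.495,0],[0,0,0],0],
    [[0.376,-0.66,0],[0,0,0],0],
    [[0.47,-0.826,0],[0,0,0],0],
  ],
)

```text
t: 1.5
position: [402.6, 239.4, 223.0]
tool_rot: [[-0.969, 0.247, 0.001], [0.247, 0.969, 0.001], [-0.001, 0.001, -1.0]]
force: [0.9, 0.7, 0.1]
grip_width: 14.8
gripper_force: 0.0
```

Run:
```python
from h import *
D=np.array([685.7,-4.4]); 
for n in("top","side"):
    snap(n,n+'1.png')
    for th in("tab","needle","button","dial"):
        for d in arm.trace(n,th)[:2]:
            m=d["mask"]; c=np.argwhere(m).mean(0)[::-1]
            z={"tab":164,"needle":151,"button":85,"dial":156}[th]; w=ray(n,c,z)[:2]
            print(n,th,round(d["score"],2),m.sum(),c.round(1),w.round(1),"ang",(np.radians(77.1)-np.arctan2(*(w-D)[::-1])).round(3))
o=arm.get_obs();print(o["t"],o["position"],o["grip_width"],o["force"])
```

```text
top tab 0.7 132 [305.1 127.7] [745.6 -18.7] ang 1.579
top needle 0.42 52 [301.8 157.9] [681.3 -12.2] ang 3.434
top button 0.49 75 [280.4 238.3] [516.4  31.5] ang -1.587
top dial 0.81 3085 [298.2 155.6] [684.5  -4.4] ang -1.77
side tab 0.71 143 [381.3 182.2] [745.6 -26. ] ang 1.691
side needle 0.65 24 [351.3 196. ] [682.5 -16.4] ang 3.174
side needle 0.6 12705 [323.9 232. ] [586.3 -61.3] ang 3.967
side button 0.56 612 [210.9 284.6] [381.  -14.8] ang 4.453
side button 0.44 141 [265.1 236.9] [517.9  28.4] ang -1.603
side dial 0.88 3348 [351.  195.4] [679.5 -18.3] ang 3.337
2.0 [401.1915978  242.29486525 222.49420198] 0.47868169823459766 [-2.85591582e-01 -1.06594002e+00  9.92013310e-04]
```

step_arm(
  rows=[
    [[0.094,-0.166,0],[0,0,0],0],
    [[0.188,-0.333,0],[0,0,0],0],
    [[0.282,-0.499,0],[0,0,0],0],
    [[0.376,-0.666,0],[0,0,0],0],
    [[0.469,-0.832,0],[0,0,0],0],
  ],
)

```text
t: 2.5
position: [519.8, 32.4, 222.7]
tool_rot: [[-0.969, 0.245, 0.0], [0.245, 0.969, 0.0], [-0.0, 0.001, -1.0]]
force: [1.3, 1.3, -0.4]
grip_width: 0.4
gripper_force: 0.0
```

step_arm(
  rows=[
    [[0,0,-0.1],[0,0,0],0],
    [[0,0,-0.2],[0,0,0],0],
    [[0,0,-0.3],[0,0,0],0],
    [[0,0,-0.4],[0,0,0],0],
    [[0,0,-0.48],[0,0,0],0],
  ],
)

```text
t: 3.0
position: [518.6, 34.0, 101.1]
tool_rot: [[-0.969, 0.246, -0.001], [0.246, 0.969, -0.0], [0.001, -0.0, -1.0]]
force: [0.8, -0.5, 0.3]
grip_width: 0.4
gripper_force: 0.0
```

Run:
```python
from h import *
a=snap("top","top2.png")[90:270,210:350];b=snap("side","side2.png")[140:280,220:410]
f=lambda x:cv2.resize(x,(400,int(400*x.shape[0]/x.shape[1])),interpolation=cv2.INTER_CUBIC)
a,b=f(a),f(b); b=cv2.copyMakeBorder(b,0,a.shape[0]-b.shape[0],0,0,cv2.BORDER_CONSTANT)
cv2.imwrite('pics/crop2.png',cv2.cvtColor(cv2.hconcat([a,b]),cv2.COLOR_RGB2BGR))
o=arm.get_obs();print(o["t"],o["position"],o["grip_width"],o["force"])
for n in("top","side"): print(n,proj(n,o["position"]),proj(n,[519,32,85]))
```

```text
3.1 [516.95867225  33.79004382 100.05440534] 0.07847106842241876 [-0.75114696 -0.32439466  0.04367744]
top [279.32164617 236.93128013] [280.13706013 237.0816919 ]
side [263.23534023 230.35380679] [264.71824309 235.46216671]
```

View pics/crop2.png

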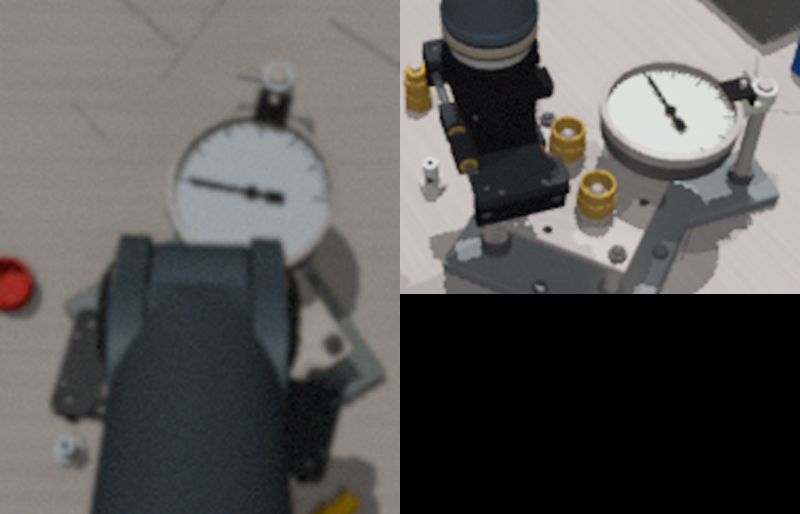

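The dial stays visible in both views with the tool over the button. I'll rectify the dial face so I can read the needle and tab angles.

```bash
cat > dial.py <<'E'
from h import *
B=np.array([519.2,32.5]);D=np.array([685.7,-4.4]);u=(D-B)/np.linalg.norm(D-B);v=np.array([u[1],-u[0]]) # v: right when u is up
S=2.;N=400  # px per mm; picture centre = dial centre, up = away from button
def rect(im,n,z):
    P=lambda a,b:[*(D+v*a+u*b),z]
    dst=np.float32([[N/2+a*S,N/2-b*S] for a,b in((-80,-60),(80,-60),(80,90),(-80,90))])
    src=np.float32([proj(n,P(a,b)) for a,b in((-80,-60),(80,-60),(80,90),(-80,90))])
    return cv2.warpPerspective(im,cv2.getPerspectiveTransform(src,dst),(N,N),flags=cv2.INTER_CUBIC)
def centre(r):  # white face centre
    g=cv2.cvtColor(r,cv2.COLOR_RGB2GRAY); g=cv2.GaussianBlur(g,(5,5),0)
    yy,xx=np.mgrid[:N,:N]; m=(np.hypot(xx-N/2,yy-N/2)<85)
    return g,np.median(g[m])
def needle(r,c):
    # darkest spoke from centre c (px): angle from left, clockwise
    g,md=centre(r); a=np.radians(np.arange(-20,200,.5)); rr=np.arange(16,44,1.)*S
    X=c[0]-np.cos(a)[:,None]*rr; Y=c[1]-np.sin(a)[:,None]*rr
    s=cv2.remap(g,X.astype(np.float32),Y.astype(np.float32),cv2.INTER_LINEAR).astype(float)
    d=np.clip(md-s.mean(1),0,None); k=d.argmax(); w=slice(max(0,k-10),k+11)
    return (a[w]*d[w]).sum()/d[w].sum(),d[k]
E
python3 - <<'E'
from dial import *
out=[]
for n in("top","side"):
    im=cv2.cvtColor(cv2.imread(f'pics/{n}2.png'),cv2.COLOR_BGR2RGB)
    r=rect(im,n,151); out.append(r.copy())
    print(n,needle(r,(N/2,N/2)))
    for z in (160,):
        q=rect(im,n,z); out.append(q)
for q in out:
    cv2.circle(q,(200,200),130,(255,0,0),1);cv2.line(q,(200,200),(200,10),(0,255,0),1);cv2.line(q,(60,200),(200,200),(0,255,0),1)
cv2.imwrite('pics/rect2.png',cv2.resize(cv2.cvtColor(cv2.vconcat([cv2.hconcat(out[:2]),cv2.hconcat(out[2:])]),cv2.COLOR_RGB2BGR),(600,600)))
E
```

```text
top (np.float64(-0.12260674230474583), np.float64(74.14285714285714))
side (np.float64(-0.09844673829263886), np.float64(135.96428571428572))
```

View pics/rect2.png

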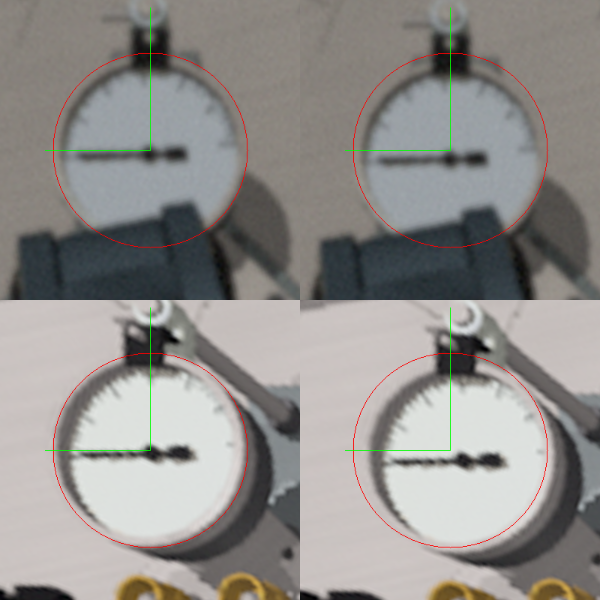

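step_arm(
  rows=[
    [[0,0,-0.02],[0,0,0],0],
    [[0,0,-0.04],[0,0,0],0],
    [[0,0,-0.055],[0,0,0],0],
    [[0,0,-0.07],[0,0,0],0],
    [[0,0,-0.08],[0,0,0],0],
  ],
)

```text
t: 3.6
position: [519.1, 33.3, 83.0]
tool_rot: [[-0.969, 0.247, -0.0], [0.247, 0.969, 0.001], [0.0, 0.001, -1.0]]
force: [-3.3, 1.7, 7.5]
grip_width: 0.6
gripper_force: 3.5
```

```bash
cat >> dial.py <<'E'
PIV={"top":(200,205.),"side":(201,204.)}
def tab(im,n):
    q=cv2.cvtColor(rect(im,n,164),cv2.COLOR_RGB2GRAY); px,py=PIV[n]
    yy,xx=np.mgrid[:N,:N]; R=np.hypot(xx-px,yy-py)/S; A=np.arctan2(py-yy,px-xx)
    m=(R>62)&(R<80)&(abs(A-1.6)<.3)&(q<(60 if n=="top" else 70))
    return np.median(A[m]),(A[m].min()+A[m].max())/2,np.ptp(A[m]),m.sum()
def look(f=None):
    out=[]
    for n in("top","side"):
        im=snap(n); r=rect(im,n,151); print(n,"needle",needle(r,PIV[n]),"tab",tab(im,n)); out.append(r)
    if f: cv2.imwrite('pics/'+f,cv2.cvtColor(cv2.hconcat(out),cv2.COLOR_RGB2BGR))
    o=arm.get_obs();print(o["t"],o["position"].round(2),o["force"].round(1))
E
python3 - <<'E'
from dial import *
for n in("top","side"):
    im=cv2.cvtColor(cv2.imread(f'pics/{n}2.png'),cv2.COLOR_BGR2RGB); print("rest",needle(rect(im,n,151),PIV[n]))
look('r3.png')
E
```

```text
rest (np.float64(-0.043382533282268876), np.float64(77.17857142857143))
rest (np.float64(-0.03486893796958186), np.float64(144.10714285714286))
top needle (np.float64(0.4271601054827922), np.float64(70.57142857142857)) tab (np.float64(1.5975923857263172), np.float64(1.5747480454970741), np.float64(0.3805785549584526), np.int64(1130))
side needle (np.float64(0.512097609489767), np.float64(137.28571428571428)) tab (np.float64(1.7450394356421852), np.float64(1.6948374064378917), np.float64(0.4090241818169118), np.int64(1196))
3.7 [519.04  33.3   82.97] [-1.6 -0.7  5.7]
```

View pics/r3.png

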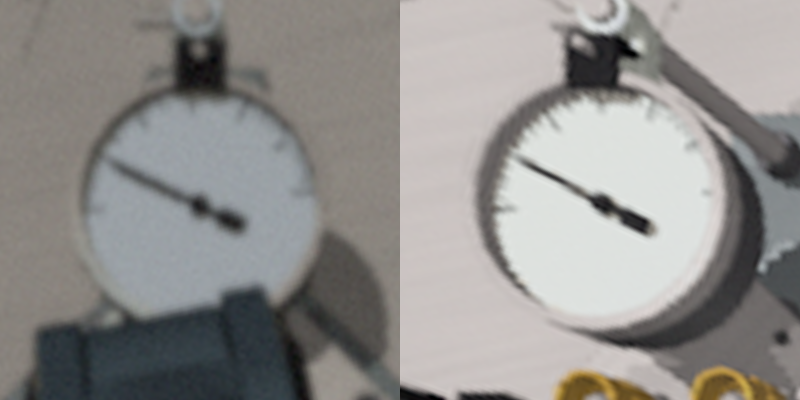

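Needle is at about 0.5 rad with 6 N on the finger. The tab sits at about 1.65. I'm going down another 5 mm.

step_arm(
  rows=[
    [[0,0,-0.005],[0,0,0],0],
    [[0,0,-0.01],[0,0,0],0],
    [[0,0,-0.015],[0,0,0],0],
    [[0,0,-0.02],[0,0,0],0],
    [[0,0,-0.02],[0,0,0],0],
  ],
)

```text
t: 4.2
position: [518.4, 33.4, 78.5]
tool_rot: [[-0.969, 0.247, -0.001], [0.247, 0.969, 0.001], [0.002, 0.001, -1.0]]
force: [-4.9, 1.5, 10.2]
grip_width: 0.1
gripper_force: 5.4
```

Run:
```python
from dial import *
look()
out=[]
for n in("top","side"):
    im=snap(n)
    for z in(151,166): out.append(rect(im,n,z)[20:260,70:330])
    for th in("needle_tip","tab_mark","dial_centre"):
        for d in arm.tip_of(n,th)[:1]:
            w=world(n,d["position"]); a=w[:2]-D; print(n,th,round(d["score"],2),w.round(1),"ang",round(float(np.arctan2(a@u,-(a@v))),3))
cv2.imwrite('pics/r4.png',cv2.resize(cv2.cvtColor(cv2.vconcat([cv2.hconcat(out[:2]),cv2.hconcat(out[2:])]),cv2.COLOR_RGB2BGR),(640,590)))
```

```text
top needle (np.float64(1.3078105897587364), np.float64(63.85714285714286)) tab (np.float64(1.6001996149989017), np.float64(1.57621703277584), np.float64(0.37764058040092086), np.int64(1139))
side needle (np.float64(1.3641990852804902), np.float64(149.14285714285714)) tab (np.float64(1.7448548145853122), np.float64(1.6948374064378917), np.float64(0.4090241818169118), np.int64(1200))
4.3 [518.43  33.44  78.53] [-4.9  0.3 11. ]
top needle_tip 0.56 [731.9  -1.6 151.2] ang 1.292
top tab_mark 0.61 [731.4 -11.4 151.9] ang 1.505
top dial_centre 0.65 [686.1  -4.2 154.8] ang 0.789
side needle_tip 0.44 [729.5  -3.6 147.8] ang 1.335
side tab_mark 0.57 [732.4  -1.6 147.1] ang 1.294
side dial_centre 0.8 [688.8  -2.1 152.1] ang 0.717
```

View pics/r4.png

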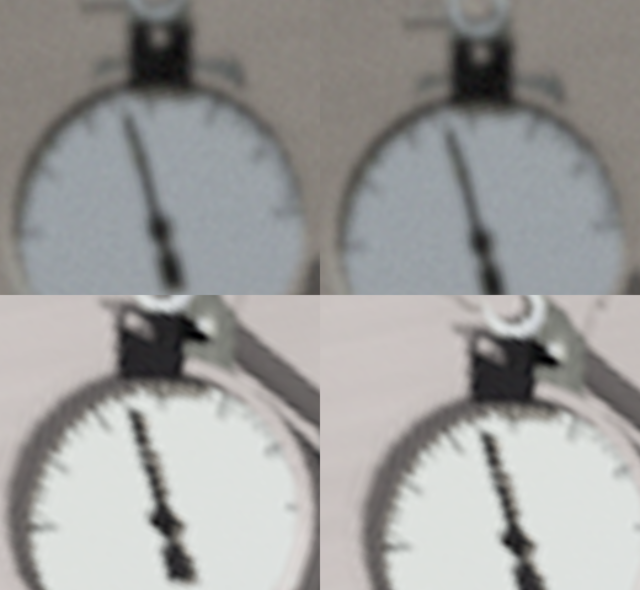

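Needle is at about 1.37. The top view, where tab parallax is small, leaves about 0.28 rad to go, or roughly 1.6 mm.

step_arm(
  rows=[
    [[0,0,-0.002],[0,0,0],0],
    [[0,0,-0.004],[0,0,0],0],
    [[0,0,-0.006],[0,0,0],0],
    [[0,0,-0.006],[0,0,0],0],
    [[0,0,-0.006],[0,0,0],0],
  ],
)

```text
t: 5.2
position: [518.3, 33.5, 77.2]
tool_rot: [[-0.969, 0.247, -0.002], [0.247, 0.969, 0.001], [0.002, 0.001, -1.0]]
force: [-5.3, -0.3, 11.7]
grip_width: 0.6
gripper_force: 6.1
```

Run:
```python
from dial import *
look()
out=[]
for n in("top","side"):
    im=snap(n); P=[b*u+D for b in (0,)]
    cx,cy=proj(n,[*(D+30*u),155]); k=24
    out.append(cv2.resize(cv2.getRectSubPix(im,(60,60),(float(cx),float(cy))),(400,400),interpolation=cv2.INTER_CUBIC))
cv2.imwrite('pics/r5.png',cv2.cvtColor(cv2.hconcat(out),cv2.COLOR_RGB2BGR))
```

```text
top needle (np.float64(1.5544648243623833), np.float64(71.46428571428571)) tab (np.float64(1.5942295366743642), np.float64(1.5769344819060056), np.float64(0.3762056821405899), np.int64(1133))
side needle (np.float64(1.6160851959733027), np.float64(131.25)) tab (np.float64(1.745012113237841), np.float64(1.6948374064378917), np.float64(0.4090241818169118), np.int64(1199))
5.3 [518.27  33.48  77.16] [-5.6  1.3 11.6]
```

View pics/r5.png

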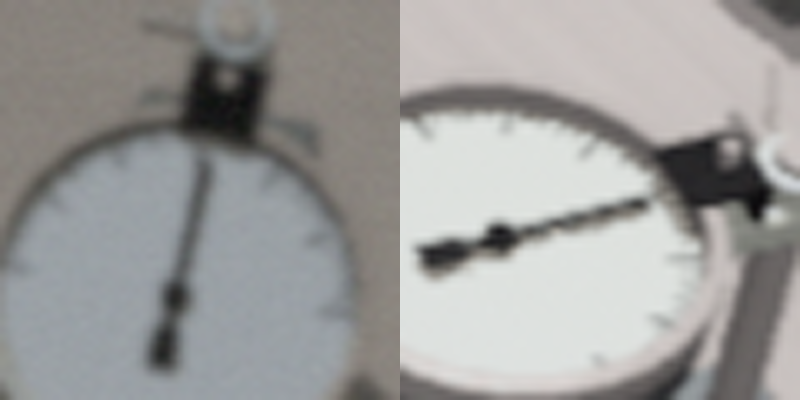

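The needle nearly points at the tab's middle, about 0.04 rad short in the top view. I'll nudge it 0.25 mm and hold.

step_arm(
  rows=[
    [[0,0,-0.001],[0,0,0],0],
    [[0,0,-0.001],[0,0,0],0],
    [[0,0,-0.001],[0,0,0],0],
    [[0,0,-0.001],[0,0,0],0],
    [[0,0,-0.001],[0,0,0],0],
  ],
)

```text
t: 5.9
position: [518.2, 33.4, 76.9]
tool_rot: [[-0.969, 0.247, -0.002], [0.247, 0.969, 0.001], [0.002, 0.001, -1.0]]
force: [-5.1, 0.4, 12.1]
grip_width: 0.5
gripper_force: 6.2
```

step_arm(
  rows=[
    [[0,0,0],[0,0,0],0],
    [[0,0,0],[0,0,0],0],
    [[0,0,0],[0,0,0],0],
    [[0,0,0],[0,0,0],0],
    [[0,0,0],[0,0,0],0],
  ],
)

```text
t: 6.4
position: [518.2, 33.5, 77.0]
tool_rot: [[-0.969, 0.247, -0.002], [0.247, 0.969, 0.001], [0.002, 0.001, -1.0]]
force: [-4.9, 1.2, 12.4]
grip_width: 0.4
gripper_force: 6.2
```

Run:
```python
from dial import *
look();look()
out=[]
for n in("top","side"):
    im=snap(n); cx,cy=proj(n,[*(D+30*u),155])
    out.append(cv2.resize(cv2.getRectSubPix(im,(60,60),(float(cx),float(cy))),(400,400),interpolation=cv2.INTER_CUBIC))
cv2.imwrite('pics/r6.png',cv2.cvtColor(cv2.hconcat(out),cv2.COLOR_RGB2BGR))
```

```text
top needle (np.float64(1.5974491889472506), np.float64(71.07142857142857)) tab (np.float64(1.6007503316529734), np.float64(1.5747480454970741), np.float64(0.3805785549584526), np.int64(1134))
side needle (np.float64(1.64486875677372), np.float64(121.42857142857143)) tab (np.float64(1.744219047069774), np.float64(1.6948374064378917), np.float64(0.4090241818169118), np.int64(1199))
6.5 [518.26  33.48  76.96] [-5.   1.6 12.1]
top needle (np.float64(1.5973402018303244), np.float64(71.03571428571429)) tab (np.float64(1.5939585521452), np.float64(1.579427777860423), np.float64(0.38697696616793453), np.int64(1138))
side needle (np.float64(1.644856549640521), np.float64(121.46428571428571)) tab (np.float64(1.744597445884083), np.float64(1.6948374064378917), np.float64(0.4090241818169118), np.int64(1199))
6.6 [518.27  33.5   76.98] [-5.8  1.3 12.6]
```

View pics/r6.png

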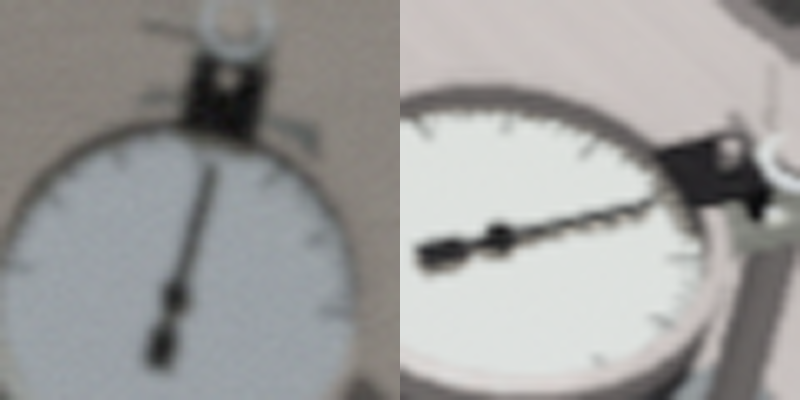

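The needle now points at the tab's middle: matched in the top view, about 0.05 rad short in the side view. I'll hold another second, then lift straight up and move clear towards the base.

step_arm(
  rows=[
    [[0,0,0],[0,0,0],0],
    [[0,0,0],[0,0,0],0],
    [[0,0,0],[0,0,0],0],
    [[0,0,0],[0,0,0],0],
    [[0,0,0],[0,0,0],0],
  ],
)

```text
t: 7.2
position: [518.3, 33.5, 77.0]
tool_rot: [[-0.969, 0.247, -0.002], [0.247, 0.969, 0.001], [0.002, 0.001, -1.0]]
force: [-3.9, 0.6, 11.8]
grip_width: 0.6
gripper_force: 6.2
```

step_arm(
  rows=[
    [[0,0,0],[0,0,0],0],
    [[0,0,0],[0,0,0],0],
    [[0,0,0],[0,0,0],0],
    [[0,0,0],[0,0,0],0],
    [[0,0,0],[0,0,0],0],
  ],
)

```text
t: 7.7
position: [518.3, 33.5, 77.0]
tool_rot: [[-0.969, 0.247, -0.002], [0.247, 0.969, 0.001], [0.002, 0.001, -1.0]]
force: [-5.1, 1.6, 12.2]
grip_width: 0.7
gripper_force: 6.2
```

step_arm(
  rows=[
    [[0,0,0.02],[0,0,0],0],
    [[0,0,0.05],[0,0,0],0],
    [[0,0,0.15],[0,0,0],0],
    [[0,0,0.3],[0,0,0],0],
    [[0,0,0.45],[0,0,0],0],
  ],
)

```text
t: 8.2
position: [518.6, 32.8, 189.3]
tool_rot: [[-0.969, 0.247, -0.001], [0.247, 0.969, -0.0], [0.001, -0.001, -1.0]]
force: [1.3, -0.0, 0.5]
grip_width: 0.5
gripper_force: 0.0
```

step_arm(
  rows=[
    [[0,0.15,0.1],[0,0,0],0],
    [[0,0.3,0.2],[0,0,0],0],
    [[0,0.45,0.2],[0,0,0],0],
    [[0,0.6,0.2],[0,0,0],0],
    [[0,0.6,0.2],[0,0,0],0],
  ],
)

```text
t: 8.7
position: [518.1, 189.8, 238.4]
tool_rot: [[-0.971, 0.238, 0.0], [0.238, 0.971, 0.003], [0.001, 0.003, -1.0]]
force: [-0.2, 0.3, -0.2]
grip_width: 0.1
gripper_force: 0.0
```

Run:
```python
from dial import *
look(); snap("side","side7.png")
```

```text
top needle (np.float64(-0.04301519101636571), np.float64(84.39285714285714)) tab (np.float64(1.600638211462006), np.float64(1.5794144931827325), np.float64(0.3554387847784257), np.int64(1005))
side needle (np.float64(-0.03481925751902025), np.float64(139.78571428571428)) tab (np.float64(1.7420350629003343), np.float64(1.6947195791748437), np.float64(0.409259836343008), np.int64(1255))
8.8 [518.81 183.64 238.15] [-0.1 -1.  -0.6]
```

View pics/side7.png

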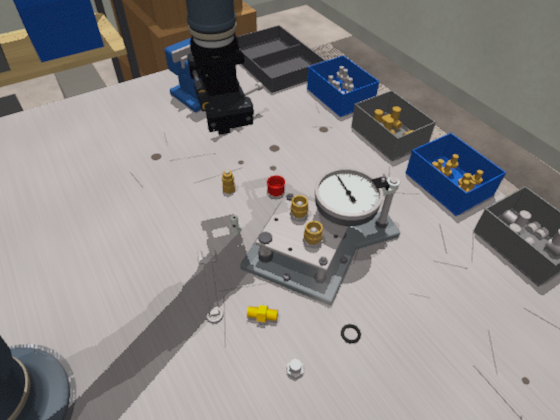

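The needle is back at its rest reading, the plate is level, the arm is clear and all the loose parts are in place. The wrench at about (212,290) is only in the arm's shadow.

```bash
python3 -c "
from workcell import arm
print(arm.close_job())"
```

```text
the job is handed in; nothing more can be done
None
```

I pressed the button until the needle pointed at the tab (on it in the top view, about 0.05 rad short in the side view), held it there about 1.8 s, then released it; the needle returned to rest, the arm moved clear, and the job was handed in at about 9 s.

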